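# Clamp a tube rack on the shaker

### The arm

A 6-joint arm with a two-finger parallel gripper is mounted at the origin on the work surface; the furniture and walls round the work are solid. World frame = base frame: x ahead of the robot, y to its left, z up, the work surface at z = 0. Lengths are in m, angles in rad, forces in N, time in s.
With the tool pointing down it reaches from about 0.225 to 0.875 m from the base axis. Payload 3.4 kg.
Tool frame: the origin (TCP) lies on the mounting face of the last link; the fingertips stand 173 mm ahead of it and the grasp point (between the pads) lies 155 mm ahead of it; z points along the fingers, y is the line along which they close (so a half turn about z gives the same grasp; the last joint's range is limited). The gripper opens to 85 mm and grips with 20 to 120 N. Pads are 22 mm wide; open, the fingers measure 114 mm over their backs; the gripper's body (76 mm by 85 mm) begins 54 mm behind the grasp point. The pads swing forward as they close: fully open they stand 13 mm farther back than shut.
Start: joints at [0.994, 0.276, 1.505, -0, 1.361, -0.121], TCP at [0.253, 0.516, 0.405] pointing down, gripper open.
Joint ranges: [-2.89, 2.89], [-0.75, 2.08], [0.22, 2.7], [-1.18, 4.32], [0.11, 2.71], [-2.7, 2.7]. Speed limits (rad/s): [2.57, 2.57, 3.14, 3.14, 3.14, 3.14].

### API

Orientations are given as a unit quaternion [w, x, y, z].
In Python, from rig import manip gives the robot as it stands.
- The arm moves only by the tool carry_out, never from a script. Its arguments are lists of equal length, an entry for each row: "linear": the shift along the world's x, y, z each as a share of 500 mm, from -1 to 1, a list of three; "angular": the turn, a rotation vector about the world's x, y, z each as a share of 0.08 rad, from -1 to 1, a list of three; "hand": the opening, from 0 (shut) to 1 (fully open). In form: {"linear": [[x, y, z], ...], "angular": [[rx, ry, rz], ...], "hand": [hand, ...]}. A call has 1 to 8 rows; each row shifts and turns the commanded pose from where the row before left it; what a row does not reach is not made up. A row lasts 1/12 s, in which the tool goes at most 41.7 mm and 7.16 degrees, less where a joint would pass 70% of its speed; a pose out of reach is approached as far as the arm can. A call with a number of a shift or a turn outside -1 to 1 is refused whole. A call with a gripper value outside its range is refused whole. The fingers move at their own pace and stop on an object; "force" is the grip in N (left out, the last holds). Time passes only in rows, so rows that do not move let the fingers close. It gives the time, the measured TCP pose, the force, the opening and the grip force at its end, in the units of the state.
- manip.get_state(): the state, without advancing time (a new reading comes with each control period).
- manip.get_image(name): name is "scene" or "top" or "wrist"; returns the picture (480x640x3 uint8, red, green, blue); there is no depth.
- manip.camera_params(name): a dict with "fx", "fy", "cx", "cy" (pixels), "k1" (the pictures are not rectified: a ray, as slopes to the right and down, at radius r is drawn at 1 + k1 r^2 times it, then the intrinsics apply), "view" (4x4, takes a point from world to camera coordinates); the wrist camera has in their place "hand_eye" (4x4, takes a point from camera to tool coordinates, whose origin is the TCP and whose axes are the flange's). Camera axes: x right, y down, z forward; pixel columns grow to the right and rows downward; lengths in m; the calibration is good to about 2 mm. A picture is of the moment at which its call begins: read the wrist's pose just before it. camera_params takes no time and is no camera call.
- manip.sign_off(): hands the job in; it is judged then, once.
The state is a dict: "clock": time; "qpos": joint angles; "qd": joint speeds; "effort": joint torques, N m; "position": TCP position; "ee_rot": TCP orientation; "contact_force": force on the tool from outside, world axes, zero at the start; "moment": the same for the moment, N m; "width": finger opening in m; "gripper_force": force on a finger pad.
Only numpy, scipy, OpenCV 4.12 (cv2) and the standard library are available. Lean on these libraries where they do the work, as an engineer would, in place of code of your own. Each camera call takes 0.05 s, during which the arm holds its last target. There are 200 camera calls.

### The job

Secure the tube rack on the shaker platform: slide the loose clamp bar up until the rack is held snugly, without play, between the bar and the fixed fence, then turn the bar's wing knob clockwise as far as it goes to lock the bar there. Leave the rack standing flat on the platform and do not disturb the other things on the bench.

Things in the scene. Friction and masses are not known exactly. Their poses are not given: they have to be found in the camera images.
- shaker: Flat laboratory shaker, fixed to the bench: white housing under an aluminium platform 300 x 220 mm with a dark rubber mat. Origin on the bench under the platform's centre; z up; the mat's top is 60 mm above the origin. x runs along the clamp bar's rail towards the fixed fence (190 mm long along y, 36 mm high above the mat) at the far end.
- fence_face (a point): Centre of the lower edge of the fence's inner face, on the mat's top (shaker frame 130, 0, 60 mm); axes as the shaker's. The rack is to stand against this face.
- bar_face (a point): Centre of the clamp bar's rubber pressing face (120 mm long along y, 5 to 33 mm above the mat), at mat height, axes as the shaker's. The bar is an aluminium part with a 50 x 46 mm saddle (top 23 mm above the mat) on a 30 mm wide rail along the platform's middle; the knob's axis is 85 mm behind the face (-x).
- clamp_bar (a joint): Position of the clamp bar along its rail, m: 0 far from the fence, growing towards the fence, stop at 0.108. With the rack pressed square against the fence it stands at 0.096. While the knob is loose it slides with about 2 N; with the knob tight it is locked (holds over 40 N).
- knob_grip (a point): Point on the axis of the black wing knob on the bar's saddle, 47 mm above the mat and 11 mm below the knob's top; z up. The wing is 14 mm thick along this point's x, 46 mm long along its y, and 27 mm high (31 to 58 mm above the mat), on a round flange of 34 mm diameter. The knob rides with the bar.
- knob (a joint): Knob angle, rad: 0 fully loose, grows clockwise seen from above, stop at 1.4. The clamp begins to bite at about 0.6 and is tight from 1.15 to the stop (needs 0.2 to 0.25 N m).
- rack: Orange tube rack, 64 x 152 x 52 mm, 0.25 kg, loose, standing on the mat with its long side (y) roughly along the fence, up to 15 mm off it; holds capped tubes. Not the similar rack far away on the bench. Origin at the centre of its underside, z up.
- glass_bottle: Bystander: glass bottle with screw cap, 72 mm diameter, 150 mm tall, left of the shaker; origin at the centre of its underside, z up.
- petri_dish: Bystander: flat round dish with lid, 94 mm diameter, 16 mm high, right of the shaker; origin at the centre of its underside, z up.
There are look-alikes about, which are no part of the job. There is more than one size of the rack; the job needs the largest.

How it is judged:
By the outcome, as a careful person would: the job done as asked, in the order asked, and still so for the second after the job is handed in, with the robot touching nothing.
It also fails if it takes over 35 s, if anything falls off the work surface, if the arm or the gripper's body presses on something with over 40 N, if the wrist force passes 120 N, or if a joint passes its speed limit or range.

## Working session

There is one attempt and no reset: what is moved stays moved. The work goes in short steps, Python scripts to look and compute and a tool call to move; the robot and the scene stay as the last step left them, time stands still between calls to the robot, and variables do not carry over. Pictures are saved under pics/ and viewed, at most 10 in all, crops included, and the job is handed in when it is done.

Besides the shell and the picture viewer there is one more tool, called after ">>>" as a command line: name --argument value ..., lists and objects as JSON in quotes. carry_out: Moves the arm, as the interface text tells. Its arguments: {"type":"object","properties":{"linear":{"type":"array"},"angular":{"type":"array"},"hand":{"type":"array"},"force":{"type":"number"}},"required":["linear","angular","hand"]}

```bash
mkdir -p pics
cat > h.py <<'E'
import numpy as np, cv2
from rig import manip
from scipy.spatial.transform import Rotation as R
def Rq(q): return R.from_quat([q[1],q[2],q[3],q[0]]).as_matrix()
def rays(name,px,st=None):
    p=manip.camera_params(name); px=np.atleast_2d(np.array(px,float))
    d=np.c_[(px[:,0]-p['cx'])/p['fx'],(px[:,1]-p['cy'])/p['fy']]
    u=d.copy()
    for _ in range(20): u=d/(1+p['k1']*(u**2).sum(1,keepdims=True))
    v=np.c_[u,np.ones(len(u))]
    if name=='wrist':
        T=np.eye(4);T[:3,:3]=Rq(st['ee_rot']);T[:3,3]=st['position'];T=T@np.array(p['hand_eye'])
    else: T=np.linalg.inv(np.array(p['view']))
    return T[:3,3],v@T[:3,:3].T
def onz(name,px,z,st=None):
    o,d=rays(name,px,st); return o+d*((z-o[2])/d[:,2])[:,None]
def proj(name,P,st=None):
    p=manip.camera_params(name);P=np.atleast_2d(P)
    if name=='wrist':
        T=np.eye(4);T[:3,:3]=Rq(st['ee_rot']);T[:3,3]=st['position'];V=np.linalg.inv(T@np.array(p['hand_eye']))
    else: V=np.array(p['view'])
    c=P@V[:3,:3].T+V[:3,3];u=c[:,:2]/c[:,2:];u=u*(1+p['k1']*(u**2).sum(1,keepdims=True))
    return u*[p['fx'],p['fy']]+[p['cx'],p['cy']]
def grab(name,fn):
    st=manip.get_state();im=manip.get_image(name);cv2.imwrite('pics/'+fn,im[:,:,::-1]);return st,im
E
python3 - <<'E'
from h import *
for n in('scene','top'):
    grab(n,n+'0.png');print(manip.camera_params(n))
s=manip.get_state();print(s)
E
```

```text
{'fx': 555.7569042250057, 'fy': 555.7569042250057, 'cx': 316.00707132355404, 'cy': 238.74068643177634, 'k1': -0.1432509872845369, 'view': array([[ 0.61083741, -0.79174671, -0.00384806, -0.34488321],
       [-0.58707672, -0.44966156, -0.67316075,  0.40139083],
       [ 0.53124248,  0.41345088, -0.73948617,  1.24769811],
       [ 0.        ,  0.        ,  0.        ,  1.        ]])}
{'fx': 598.4411992007786, 'fy': 598.4411992007786, 'cx': 327.5686226464714, 'cy': 230.33856632715828, 'k1': 0.06374537509187304, 'view': array([[-1.48044733e-02, -9.99887267e-01, -2.50606531e-03,
         3.22788266e-02],
       [-9.95121962e-01,  1.49783081e-02, -9.75086174e-02,
         5.83520550e-01],
       [ 9.75351616e-02,  1.05027690e-03, -9.95231525e-01,
         1.53994305e+00],
       [ 0.00000000e+00,  0.00000000e+00,  0.00000000e+00,
         1.00000000e+00]])}
{'clock': 0.1, 'qpos': array([ 9.93986882e-01,  2.76524364e-01,  1.50596033e+00, -3.41837353e-05,
        1.36071917e+00, -1.21001554e-01]), 'qd': array([-6.45295096e-05,  3.80548247e-06, -3.29549947e-03, -8.84607380e-04,
        1.67254218e-03,  7.93120599e-04]), 'effort': array([ 3.25074587e-03, -4.17699409e+01, -2.46404761e+01, -2.35746593e-04,
        5.77471656e-03,  3.49540437e-05]), 'position': array([0.25302176, 0.51614004, 0.40394862]), 'ee_rot': array([-2.59705652e-04,  2.25932608e-01,  9.74142601e-01, -7.62779305e-04]), 'contact_force': array([-0.25863291,  0.73037673,  0.94330751]), 'moment': array([-0.01347128,  0.01436892, -0.00852264]), 'gripper_force': 0.0, 'width': 0.0853151179933571}
```

View pics/top0.png

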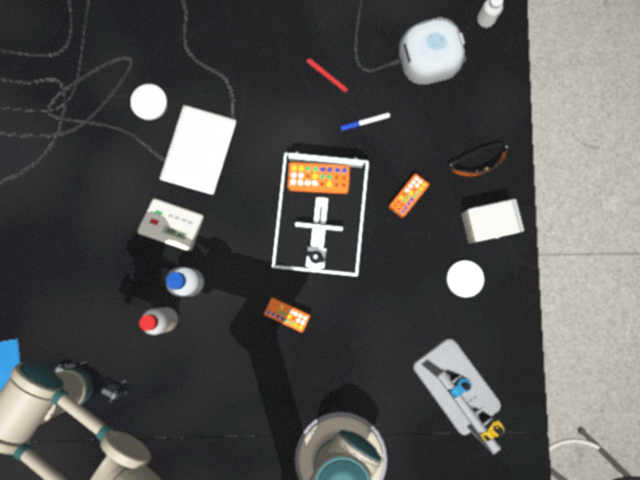

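View pics/scene0.png

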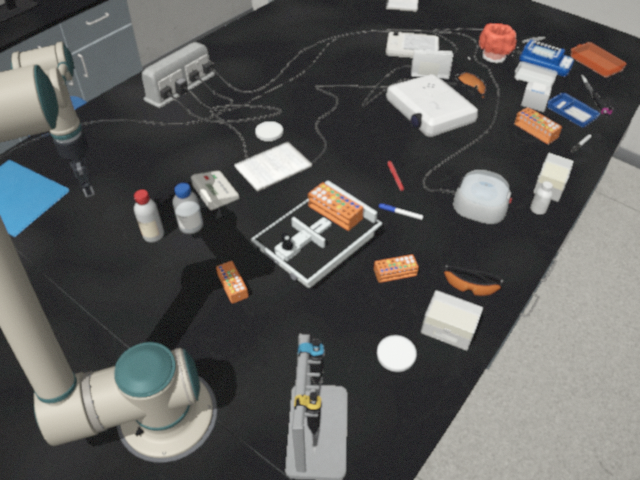

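Top view: the shaker is at about (320,213) with the fence at its upper end (326,158). Rack candidates are the one on the platform (318,177) and two smaller ones, (408,195) and (288,315); scene also has a far one at (538,125). The one on the mat is the largest and fits the description. I'll confirm it in an enlarged crop.

Run:
```python
from h import *
im=cv2.imread('pics/top0.png')[140:290,260:420]
cv2.imwrite('pics/crop0.png',cv2.resize(im,None,fx=4,fy=4,interpolation=cv2.INTER_CUBIC)[:600])
# rough
print(onz('top',[[285,153],[368,160],[357,275],[272,267]],.06).round(4))
print(onz('top',[[316,257]],.11).round(4))
hsv=cv2.cvtColor(cv2.imread('pics/top0.png'),cv2.COLOR_BGR2HSV)
m=cv2.inRange(hsv,(3,130,120),(18,255,255))
m=cv2.morphologyEx(m,cv2.MORPH_CLOSE,np.ones((7,7)))
for c in cv2.findContours(m,0,2)[0]:
    if cv2.contourArea(c)>200:
        r=cv2.minAreaRect(c);P=onz('top',cv2.boxPoints(r),.112);print(r,P[:,:2].round(4).tolist(),P.mean(0),np.linalg.norm(P-np.roll(P,1,0),axis=1))
```

```text
[[ 0.7844  0.1311  0.06  ]
 [ 0.7626 -0.0841  0.06  ]
 [ 0.4654 -0.0498  0.06  ]
 [ 0.489   0.1667  0.06  ]]
[[0.5101 0.0531 0.11  ]]
((287.0000305175781, 314.5000305175781), (43.37971878051758, 20.57182502746582), 26.56505012512207) [[0.3728, 0.1843], [0.417, 0.1616], [0.3685, 0.067], [0.3246, 0.09]] [0.37071325 0.12571594 0.112     ] [0.10591348 0.0497145  0.10629473 0.04955155]
((408.731689453125, 195.08535766601562), (19.677894592285156, 44.509525299072266), 38.65980911254883) [[0.6336, -0.1256], [0.7201, -0.1971], [0.6883, -0.2344], [0.6022, -0.163]] [ 0.66104539 -0.1800138   0.112     ] [0.04876093 0.11215482 0.04897676 0.11188693]
((318.2937927246094, 177.79962158203125), (62.315914154052734, 29.754444122314453), 3.5763344764709473) [[0.6767, 0.1251], [0.7519, 0.1198], [0.7396, -0.036], [0.6646, -0.03]] [0.70819049 0.04473168 0.112     ] [0.15552069 0.075352   0.1561974  0.07530264]
```

View pics/crop0.png

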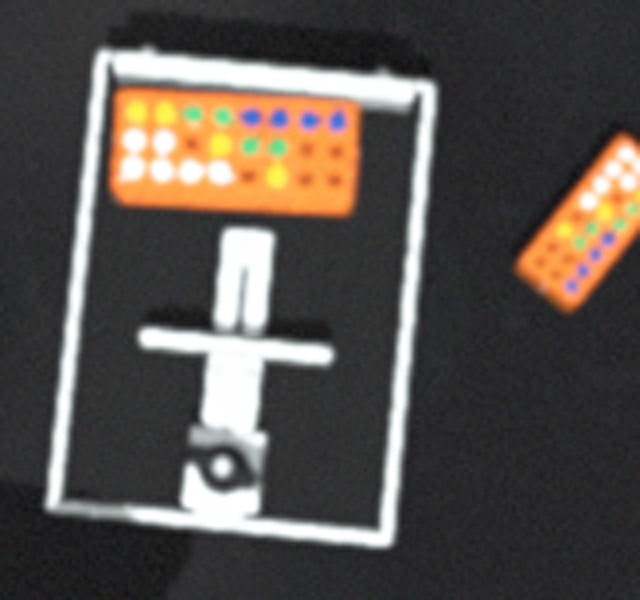

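The crop confirms it: the large rack (crop (235,150)) stands on the mat behind the bar, about 2° off the fence, and the knob is at crop (222,467). I'll move above the knob for a close look.

>>> carry_out --linear '[[0.037,-0.066,0],[0.037,-0.066,0],[0.037,-0.066,0],[0.037,-0.066,0],[0.037,-0.066,0],[0.037,-0.066,0],[0.037,-0.066,0],[0.037,-0.066,0]]' --angular '[[0,0,-1],[0,0,-1],[0,0,-1],[0,0,-1],[0,0,-1],[0,0,-1],[0,0,-1],[0,0,-1]]' --hand '[1,1,1,1,1,1,1,1]'

```text
clock: 0.77
position: [0.4014, 0.2506, 0.4045]
ee_rot: [-0.0, 0.522, 0.853, -0.0]
contact_force: [0.9, -0.1, -0.7]
width: 0.0856
gripper_force: 0.0
```

>>> carry_out --linear '[[0.037,-0.066,0],[0.037,-0.066,0],[0.037,-0.066,0],[0.037,-0.066,0],[0.037,-0.066,0],[0,-0.066,0],[0,0,0],[0,0,0]]' --angular '[[0,0,-1],[0,0,-1],[0,0,-1],[0,0,-1],[0,0,-1],[0,0,-1],[0,0,-1],[0,0,0]]' --hand '[1,1,1,1,1,1,1,1]'

```text
clock: 1.43
position: [0.4939, 0.0525, 0.4041]
ee_rot: [-0.0, 0.738, 0.675, -0.0]
contact_force: [-0.5, 1.1, -0.9]
width: 0.0856
gripper_force: 0.0
```

Run:
```python
from h import *
s,im=grab('wrist','w1.png');print({k:s[k] for k in('clock','qpos','position','ee_rot','contact_force')})
Ex=np.array([.510,.053,.118]);print(proj('wrist',Ex,s),manip.camera_params('wrist'))
```

```text
{'clock': 1.4333, 'qpos': array([-3.43470971e-02,  1.58275928e-01,  1.66431056e+00, -2.79478335e-05,
        1.32032643e+00,  5.57210748e-02]), 'position': array([0.49386536, 0.05246626, 0.40412172]), 'ee_rot': array([-4.52097628e-04,  7.38220513e-01,  6.74559143e-01, -4.81215619e-04]), 'contact_force': array([-0.47404781,  1.14904066, -0.9310447 ])}
[[339.01494309 230.22383399]] {'fx': 331.56569531737085, 'fy': 331.56569531737085, 'cx': 318.5853118226409, 'cy': 237.51381160939962, 'k1': -0.013915703850751542, 'hand_eye': array([[ 1.87341114e-04, -9.49455306e-01, -3.13902192e-01,
         8.04175585e-02],
       [ 9.99999975e-01,  2.15006183e-04, -5.35123745e-05,
        -7.48189808e-05],
       [ 1.18298520e-04, -3.13902174e-01,  9.49455323e-01,
         3.01917503e-02],
       [ 0.00000000e+00,  0.00000000e+00,  0.00000000e+00,
         1.00000000e+00]])}
```

View pics/w1.png

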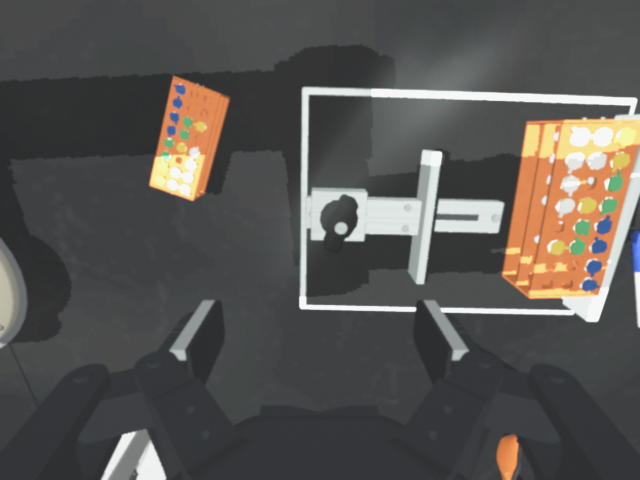

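The wrist view shows the knob at about (340,222), with its wing tilted clockwise from the bar's direction. I'll enlarge and brighten it to get the wing's angle.

Run:
```python
from h import *
im=cv2.imread('pics/w1.png')[170:270,290:410]
im=(255*(im/255.)**.5).astype(np.uint8)
cv2.imwrite('pics/w1c.png',cv2.resize(im,None,fx=6,fy=6,interpolation=cv2.INTER_CUBIC))
```

```text
(no output)
```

View pics/w1c.png

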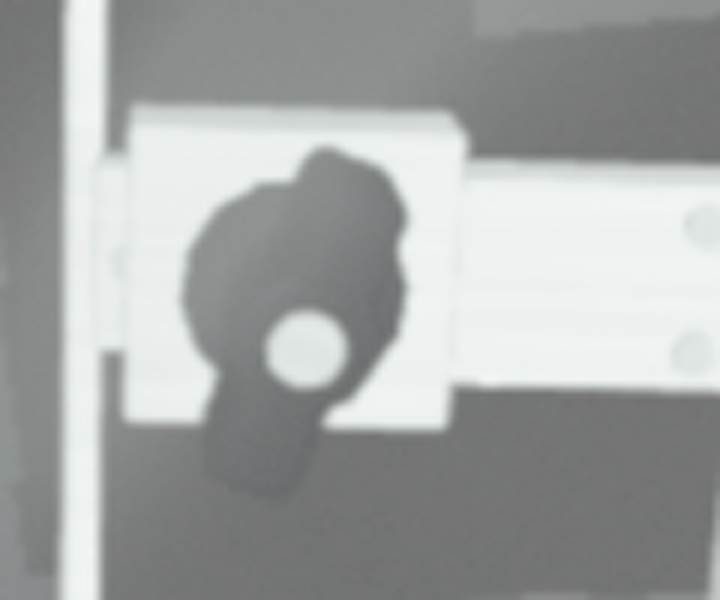

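Run:
```python
from h import *
st=manip.get_state()
P=onz('wrist',[[341.2,228.2],[331.7,251.5],[290+307/6,170+349/6]],.118,st)
print(P.round(4));d=P[0]-P[1];print(np.linalg.norm(d),np.degrees(np.arctan2(d[1],d[0])))
# left/right edges of wing lower end & saddle corners (z=.083)
e=onz('wrist',np.array([[205,440],[322,425],[207,475],[290,495]])/6.+[290,170],.116,st);print(e.round(4))
S=onz('wrist',np.array([[132,125],[452,130],[448,430],[124,422]])/6.+[290,170],.083,st);print(S.round(4),S.mean(0))
# bar top edge & rack from scale
c=onz('wrist',[[304,90],[302,308]],.06,st);print(c,onz('top',[[315.5,256.8]],.118))
```

```text
[[0.5117 0.0558 0.118 ]
 [0.5026 0.0364 0.118 ]
 [0.5117 0.0558 0.118 ]]
0.02138277286374249 64.84303557541455
[[0.497  0.0434 0.116 ]
 [0.5131 0.0442 0.116 ]
 [0.4968 0.0383 0.116 ]
 [0.5081 0.0343 0.116 ]]
[[0.4898 0.0817 0.083 ]
 [0.5367 0.077  0.083 ]
 [0.5341 0.0303 0.083 ]
 [0.4843 0.0358 0.083 ]] [0.51122757 0.0562194  0.083     ]
[[ 0.4900497   0.16645682  0.06      ]
 [ 0.46664867 -0.04750907  0.06      ]] [[0.51022161 0.05412326 0.118     ]]
```

The knob axis is at about (0.5115, 0.0555). The shaker's yaw is about -6.2° and the wing's long direction about 65°. I'll descend and align, then close on the wing.

>>> carry_out --linear '[[0.007,0.0012,-0.054],[0.007,0.0012,-0.054],[0.007,0.0012,-0.054],[0.007,0.0012,-0.055],[0.007,0.0012,-0.055],[0,0,0],[0,0,0]]' --angular '[[0,0,-0.86],[0,0,-0.86],[0,0,-0.86],[0,0,-0.86],[0,0,-0.86],[0,0,0],[0,0,0]]' --hand '[1,1,1,1,1,1,1]' --force 30

```text
clock: 2.07
position: [0.5104, 0.0583, 0.2678]
ee_rot: [-0.001, 0.84, 0.542, -0.001]
contact_force: [-0.9, -0.2, -1.1]
width: 0.0852
gripper_force: 0.0
```

>>> carry_out --linear '[[0,0,0],[0,0,0],[0,0,0],[0,0,0],[0,0,0],[0,0,0],[0,0,0],[0,0,0]]' --angular '[[0,0,0],[0,0,0],[0,0,0],[0,0,0],[0,0,0],[0,0,0],[0,0,0],[0,0,0]]' --hand '[0,0,0,0,0,0,0,0]' --force 30

```text
clock: 2.73
position: [0.5114, 0.0571, 0.2695]
ee_rot: [0.001, 0.841, 0.54, 0.001]
contact_force: [-0.6, -1.2, 6.5]
width: 0.0133
gripper_force: 35.2
```

Run:
```python
from h import *
s,im=grab('wrist','w2.png');print(s)
```

```text
{'clock': 2.7333, 'qpos': array([-2.39490146e-02,  3.01744463e-01,  1.83703654e+00, -3.00217937e-04,
        1.00120917e+00,  4.05407729e-01]), 'qd': array([-2.94030489e-04,  8.33992658e-04, -4.10522102e-04, -1.21272924e-03,
       -4.50960713e-05, -1.22589644e-04]), 'effort': array([  0.54603579, -35.65946102, -18.27056766,   0.18874316,
        -0.14677366,  -0.10013306]), 'position': array([0.51144948, 0.05712053, 0.26950958]), 'ee_rot': array([5.53647213e-04, 8.41468377e-01, 5.40305759e-01, 5.92840595e-04]), 'contact_force': array([-0.57928475, -1.19825693,  6.51840233]), 'moment': array([-0.1409161 ,  0.09096312, -0.09273854]), 'gripper_force': 35.243836641311646, 'width': 0.013283665503835479}
```

View pics/w2.png

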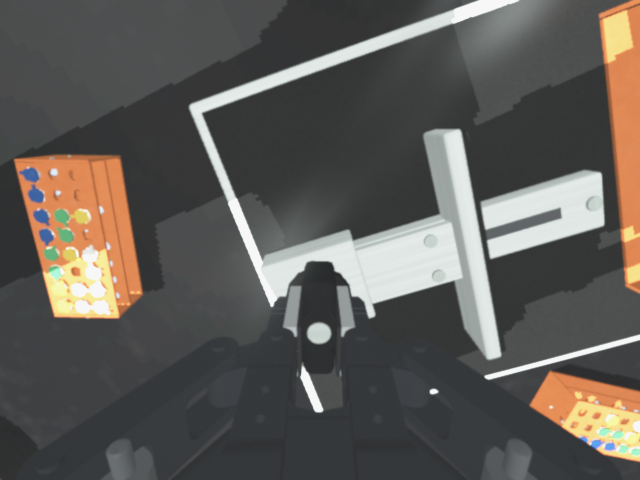

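The wing is gripped squarely (13.3 mm, disc centred at (318,333)). Next I slide the bar along the rail at about -6.2°.

>>> carry_out --linear '[[0.01,-0.0011,0.003],[0.02,-0.0022,0],[0.02,-0.0022,0],[0.02,-0.0022,0],[0.02,-0.0022,0],[0.02,-0.0022,0],[0.02,-0.0022,0],[0.01,-0.0011,0]]' --angular '[[0,0,0],[0,0,0],[0,0,0],[0,0,0],[0,0,0],[0,0,0],[0,0,0],[0,0,0]]' --hand '[0,0,0,0,0,0,0,0]' --force 40

```text
clock: 3.45
position: [0.5828, 0.049, 0.2696]
ee_rot: [0.001, 0.841, 0.54, -0.0]
contact_force: [-2.5, -4.0, -3.2]
width: 0.0133
gripper_force: 39.7
```

>>> carry_out --linear '[[0.004,-0.0004,0],[0.004,-0.0004,0],[0.004,-0.0004,0],[0.004,-0.0004,0],[0,0,0]]' --angular '[[0,0,0],[0,0,0],[0,0,0],[0,0,0],[0,0,0]]' --hand '[0,0,0,0,0]'

```text
clock: 3.87
position: [0.5889, 0.0484, 0.2697]
ee_rot: [0.0, 0.841, 0.54, -0.001]
contact_force: [-1.5, -4.5, -6.3]
width: 0.0131
gripper_force: 39.2
```

>>> carry_out --linear '[[0.004,-0.001,-0.0005],[0.004,-0.001,-0.0005],[0.004,-0.0005,0],[0.004,-0.0005,0],[0.004,-0.0005,0],[0,0,0]]' --angular '[[0,0,0],[0,0,0],[0,0,0],[0,0,0],[0,0,0],[0,0,0]]' --hand '[0,0,0,0,0,0]'

```text
clock: 4.37
position: [0.5992, 0.047, 0.2697]
ee_rot: [-0.0, 0.841, 0.54, -0.0]
contact_force: [-1.9, -3.6, -4.0]
width: 0.0135
gripper_force: 39.5
```

>>> carry_out --linear '[[0.003,-0.0003,0],[0.003,-0.0003,0],[0.003,-0.0003,0],[0,0,0],[0,0,0]]' --angular '[[0,0,0],[0,0,0],[0,0,0],[0,0,0],[0,0,0]]' --hand '[0,0,0,0,0]'

```text
clock: 4.78
position: [0.6034, 0.0466, 0.2696]
ee_rot: [-0.0, 0.841, 0.54, -0.0]
contact_force: [-4.2, -3.9, -3.5]
width: 0.0135
gripper_force: 39.6
```

Run:
```python
from h import *
s,im=grab('top','t2.png');print(s['position'],s['contact_force'])
cv2.imwrite('pics/t2c.png',cv2.resize(cv2.imread('pics/t2.png')[140:290,260:420],None,fx=4,fy=4,interpolation=cv2.INTER_CUBIC))
```

```text
[0.60335726 0.04655341 0.26964678] [-4.24704752 -3.89654554 -3.47060933]
```

>>> carry_out --linear '[[0.002,-0.0002,0],[0.002,-0.0002,0],[0.002,-0.0002,0],[0,0,0],[0,0,0]]' --angular '[[0,0,0],[0,0,0],[0,0,0],[0,0,0],[0,0,0]]' --hand '[0,0,0,0,0]'

```text
clock: 5.25
position: [0.6062, 0.0462, 0.2696]
ee_rot: [-0.0, 0.841, 0.54, -0.001]
contact_force: [-3.4, -4.8, -3.4]
width: 0.0132
gripper_force: 39.6
```

>>> carry_out --linear '[[0.002,-0.0002,0],[0.002,-0.0002,0],[0,0,0],[0,0,0]]' --angular '[[0,0,0],[0,0,0],[0,0,0],[0,0,0]]' --hand '[0,0,0,0]'

```text
clock: 5.58
position: [0.6077, 0.0461, 0.2696]
ee_rot: [-0.001, 0.841, 0.54, -0.001]
contact_force: [-5.5, -3.0, -1.6]
width: 0.0131
gripper_force: 39.7
```

>>> carry_out --linear '[[0.002,-0.0002,0],[0.002,-0.0002,0],[0,0,0],[0,0,0]]' --angular '[[0,0,0],[0,0,0],[0,0,0],[0,0,0]]' --hand '[0,0,0,0]'

```text
clock: 5.92
position: [0.6084, 0.046, 0.2696]
ee_rot: [-0.002, 0.841, 0.54, -0.003]
contact_force: [-9.6, -3.1, 0.6]
width: 0.0131
gripper_force: 40.1
```

>>> carry_out --linear '[[0.002,-0.0002,0],[0.002,-0.0002,0],[0,0,0],[0,0,0]]' --angular '[[0,0,0],[0,0,0],[0,0,0],[0,0,0]]' --hand '[0,0,0,0]'

```text
clock: 6.25
position: [0.6091, 0.046, 0.2696]
ee_rot: [-0.003, 0.841, 0.54, -0.004]
contact_force: [-12.1, -4.0, 3.5]
width: 0.0131
gripper_force: 40.5
```

Run:
```python
from h import *
s,im=grab('top','t3.png');print(s['position'],s['contact_force'],s['moment'])
a,b=[cv2.resize(cv2.imread('pics/'+f)[140:290,260:380],None,fx=3.3,fy=3.3,interpolation=cv2.INTER_CUBIC) for f in('t2.png','t3.png')]
cv2.imwrite('pics/t3c.png',np.hstack([a,b]))
```

```text
[0.60912416 0.04599175 0.2695779 ] [-12.12178212  -4.01100046   3.48744386] [-0.55037902  1.85881847 -0.11806568]
```

View pics/t3c.png

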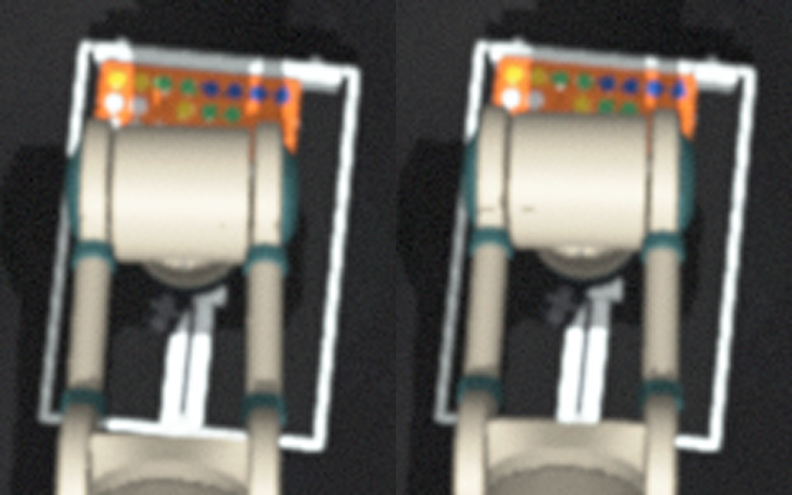

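The right half shows the rack up against the fence, and the push force has risen to 12 N. While keeping that push, I turn the knob clockwise.

>>> carry_out --linear '[[0,0,0],[0,0,0],[0,0,0],[0,0,0],[0,0,0],[0,0,0],[0,0,0],[0,0,0]]' --angular '[[0,0,0],[0,0,-0.8],[0,0,-0.8],[0,0,-0.8],[0,0,-0.8],[0,0,-0.8],[0,0,-0.8],[0,0,-0.8]]' --hand '[0,0,0,0,0,0,0,0]' --force 80

```text
clock: 6.97
position: [0.6095, 0.0457, 0.2697]
ee_rot: [-0.001, 0.941, 0.339, -0.005]
contact_force: [-12.0, -3.7, 2.5]
width: 0.0123
gripper_force: 80.3
```

Run:
```python
from h import *
s=manip.get_state();M=Rq(s['ee_rot']);print(s['position'],s['contact_force'],s['moment'],s['width'],np.degrees(np.arctan2(M[1,1],M[0,1])),M[:,2],s['qpos'][5])
```

```text
[0.60947433 0.04572424 0.26974882] [-11.9617556   -3.70020069   2.49788982] [-0.72585086  1.72096709  0.13347329] 0.01228032226795462 -50.34675579780932 [-9.38720507e-03 -7.80196596e-04 -9.99955635e-01] 0.8407279480367662
```

>>> carry_out --linear '[[0,0,0],[0,0,0],[0,0,0],[0,0,0],[0,0,0],[0,0,0],[0,0,0],[0,0,0]]' --angular '[[0,0,-0.8],[0,0,-0.8],[0,0,-0.8],[0,0,-0.8],[0,0,-0.8],[0,0,-0.8],[0,0,-0.8],[0,0,0]]' --hand '[0,0,0,0,0,0,0,0]'

```text
clock: 7.63
position: [0.6097, 0.0453, 0.2698]
ee_rot: [0.0, 0.992, 0.122, -0.004]
contact_force: [-11.5, -6.2, 2.8]
width: 0.012
gripper_force: 80.3
```

```bash
cat > s.py <<'E'
from h import *
s=manip.get_state();M=Rq(s['ee_rot']);print(s['position'],s['contact_force'],s['moment'],s['width'],np.degrees(np.arctan2(M[1,1],M[0,1])),M[:,2],s['qpos'][5])
E
python3 s.py
```

```text
[0.60971005 0.04528056 0.26981713] [-11.52897788  -6.16702382   2.83978408] [-0.9454239   1.70290522 -0.10655597] 0.012028559395637134 -75.96356938381486 [-0.00878789 -0.00192676 -0.99995953] 1.288062667977419
```

>>> carry_out --linear '[[0,0,0],[0,0,0],[0,0,0],[0,0,0]]' --angular '[[0,0,-0.8],[0,0,-0.7],[0,0,0],[0,0,0]]' --hand '[0,0,0,0]'

```text
clock: 7.97
position: [0.6097, 0.0451, 0.2698]
ee_rot: [0.001, 0.998, 0.063, -0.004]
contact_force: [-11.9, -5.7, 3.0]
width: 0.0123
gripper_force: 80.4
```

```bash
python3 s.py
```

```text
[0.60971699 0.04512121 0.26982803] [-11.87941976  -5.70600663   2.96457609] [-0.98944315  1.71569109 -0.07202985] 0.012347594121212613 -82.73904601796508 [-0.00876057 -0.00216816 -0.99995927] 1.4062614041311154
```

>>> carry_out --linear '[[0,0,0],[0,0,0],[0,0,0],[0,0,0]]' --angular '[[0,0,-0.6],[0,0,-0.6],[0,0,0],[0,0,0]]' --hand '[0,0,0,0]'

```text
clock: 8.3
position: [0.6097, 0.0451, 0.2698]
ee_rot: [0.001, 1.0, 0.017, -0.004]
contact_force: [-10.9, -6.2, 3.7]
width: 0.0123
gripper_force: 80.6
```

```bash
python3 s.py
```

```text
[0.60972218 0.0451454  0.26984718] [-10.92199328  -6.17831704   3.66653065] [-1.00918152  1.68079408  0.75900761] 0.0123412238078779 -88.08284486828019 [-0.0087192  -0.00291343 -0.99995774] 1.5001884735218138
```

The moment jumped to 0.76 N m at the stop, so the knob is fully turned. I'll release and lift.

>>> carry_out --linear '[[-0.002,0,0],[-0.002,0,0],[0,0,0],[0,0,0],[0,0,0],[0,0,0],[0,0,0.01],[0,0,0.02]]' --angular '[[0,0,0],[0,0,0],[0,0,0],[0,0,0],[0,0,0],[0,0,0],[0,0,0],[0,0,0]]' --hand '[0,0,0.6,0.8,0.8,0.8,0.8,0.8]'

```text
clock: 8.97
position: [0.6105, 0.0459, 0.2844]
ee_rot: [-0.0, 1.0, 0.015, -0.001]
contact_force: [-0.3, 0.4, 0.9]
width: 0.0682
gripper_force: 0.0
```

>>> carry_out --linear '[[0,0,0.06],[0,0,0.06],[0,0,0.06],[-0.05,0,0.05],[-0.07,0,0],[-0.07,0,0],[-0.07,0,0],[0,0,0]]' --angular '[[0,0,0],[0,0,0],[0,0,0],[0,0,0],[0,0,0],[0,0,0],[0,0,0],[0,0,0]]' --hand '[0.8,0.8,0.8,0.8,0.8,0.8,0.8,0.8]'

```text
clock: 9.63
position: [0.4741, 0.0463, 0.4005]
ee_rot: [-0.0, 1.0, 0.015, -0.003]
contact_force: [-0.5, 0.1, -0.0]
width: 0.0684
gripper_force: 0.0
```

```bash
python3 s.py
python3 - <<'E'
from h import *
s,w=grab('wrist','w4.png');s,t=grab('top','t4.png')
w=cv2.imread('pics/w4.png');t=cv2.imread('pics/t4.png')[140:290,260:380]
cv2.imwrite('pics/f4.png',np.hstack([cv2.resize(w,(480,360)),cv2.resize(t,(288,360),interpolation=cv2.INTER_CUBIC)]))
E
```

```text
[0.47406617 0.04629421 0.40053926] [-0.46232959  0.13037708 -0.03120112] [-0.0127137   0.03462111  0.02233432] 0.0683779849839687 -88.2673135377326 [-5.61494848e-03  4.67780941e-04 -9.99984127e-01] 1.4915476581269032
```

View pics/f4.png

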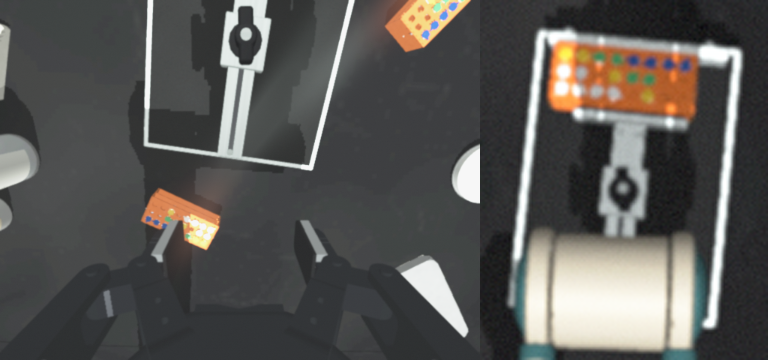

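The rack sits flat between the bar (630,118) and the fence (630,45). The knob wing lies along the rail (locked), and nothing else has moved. I'm handing it in.

```bash
python3 -c "
from rig import manip
print(manip.sign_off())"
```

```text
the job is handed in; nothing more can be done
None
```

I pressed the rack square against the fence with the clamp bar, turned the wing knob clockwise to its stop, and handed the job in with the arm clear, at under 10 s of the 35 s allowed.

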